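# Set the saucepan's plate to simmer

### The arm

A 6-joint arm with a two-finger parallel gripper is mounted at the origin on the work surface. World frame = base frame: x ahead of the robot, y to its left, z up, the work surface at z = 0. Lengths are in m, angles in degrees, forces in N, time in s.
With the tool pointing down it reaches from about 0.3 to 0.775 m from the base axis. Payload 14.6 kg.
Tool frame: the origin (TCP) lies between the finger pads, 19 mm behind the fingertips; this is the grasp point; x points along the fingers, y is the direction in which the jaws open and shut, and the axes are right-handed (so a half turn about x gives the same grasp; the last joint's range is limited). The gripper opens to 85 mm and grips with 20 to 120 N. Pads are 22 mm wide; open, the fingers measure 114 mm over their backs; the gripper's body (76 mm by 85 mm) begins 54 mm behind the grasp point. The pads swing forward as they close: fully open they stand 13 mm farther back than shut.
Start: joints at [-72.514, 17.183, 87.147, -0, 75.671, -3.816], TCP at [0.2, -0.512, 0.25] pointing down, gripper open.
Joint ranges: [-173.82, 173.82], [-45.26, 126.66], [13.44, 144.39], [-59.66, 239.66], [0, 175.72], [-146.38, 146.38]. Speed limits (degrees/s): [127.2, 127.2, 147.25, 180, 180, 180].

### API

Orientations are given as [roll, pitch, yaw] about the fixed x, y, z axes, in that order (R = Rz(yaw) Ry(pitch) Rx(roll)).
In Python, from bench import ctrl, optics gives the robot as it stands.
- The arm moves only by the tool move_arm, never from a script. Its argument "deltas" is a list of rows, each a list of 7 numbers: the closure, from 0 (fully open) to 1 (shut), then the shift along the world's x, y, z in units of 40 mm (1.0 is 40 mm), then the turn, a rotation vector about the world's x, y, z in units of 5 degrees (1.0 is 5 degrees). A call has 1 to 12 rows; each row shifts and turns the commanded pose from where the row before left it; what a row does not reach is not made up. A row lasts 1/8 s, in which the tool goes at most 62.5 mm and 10.7 degrees, less where a joint would pass 70% of its speed; a pose out of reach is approached as far as the arm can. A call is refused whole if a number of a shift passes 1 or a number of a turn 1, either way. A call with a gripper value outside its range is refused whole. The fingers move at their own pace and stop on an object; "force" is the grip in N (left out, the last holds). Time passes only in rows, so rows that do not move let the fingers close. It gives the time, the measured TCP pose, the force and the opening at its end, in the units of the state.
- ctrl.observe(): the state, without advancing time (a new reading comes with each control period).
- optics.grab_frame(name): name is "scene" or "top" or "wrist"; returns a dict with "frame" (384x512x3 uint8, red, green, blue), "depth" (384x512 float32, m along the optical axis (not along the pixel's ray), 0 where there is no reading), "fx", "fy", "cx", "cy" (pixels), "k1" (the pictures are not rectified: a ray, as slopes to the right and down, at radius r is drawn at 1 + k1 r^2 times it, then the intrinsics apply), "view" (4x4, takes a point from world to camera coordinates); the wrist camera has in their place "tool_from_camera" (4x4, takes a point from camera to tool coordinates, whose origin is the TCP and whose axes are the tool frame's). Camera axes: x right, y down, z forward; pixel columns grow to the right and rows downward; lengths in m; the calibration is good to about 2 mm. A picture is of the moment at which its call begins: read the wrist's pose just before it.
- ctrl.close_job(): hands the job in, once; it reports no verdict.
Trained networks look in a picture, given as the dict that the camera call returned (one of the last four; its "shot" number tells which), for a name from the list of things; names that differ only in an ending like _2 or _b are one class to them, and where a whole thing is asked for, a point or a joint stands for the part that bears it (a point fixed in the world has none). Each returns a list of dicts, best first, with "p" (0 to 1); they miss things now and then, are a little off and sometimes report something else, mostly with a low value. They report only what shows in the picture. A call takes as long as a camera call. They do not tell look-alikes from the thing itself.
- optics.silhouettes(picture, label): "region" (384x512 bool, what is visible of it).
- optics.place_of(picture, label): "position" ([x, y, z] in m, in world coordinates, good to about 4 mm: a listed point, or the origin of a listed thing).
The state is a dict: "time_s": time; "joint_pos": joint angles; "joint_vel": joint speeds; "joint_efforts": joint torques, N m; "eef_pos": TCP position; "eef_rot": TCP orientation; "ft_force": force on the tool from outside, world axes, zero at the start; "ft_torque": the same for the moment, N m; "grip_width": opening from 0.0 (shut) to 1.0 (fully open).
Only numpy, scipy, OpenCV 4.12 (cv2) and the standard library are available. Lean on these libraries where they do the work, as an engineer would, in place of code of your own. Each camera call takes 0.05 s, during which the arm holds its last target. There are 200 camera calls.

### The job

Turn the knob of the hob plate that carries the tall lidded saucepan to the simmer position, marked with a round dot. The knobs are of the push-to-turn kind: press in, turn (never force a knob that is not pressed in), and let it spring fully out again at the dot. Leave the frying pan's knob as it is, and do not shift the pans or the things beside the hob.

Things in the scene. Friction and masses are not known exactly. Their poses are not given: they have to be found in the camera images.
- left_grip (a point): point on the left knob's axis in the middle of its grip bar (a good TCP for gripping), 42 mm above the panel when the knob is out. z = the axis out of the panel, leaning 30 degrees from vertical towards the hob's front (the robot); x = where the pointer points; y = across the bar. Moves and turns with the knob.
- right_grip (a point): point on the right knob's axis in the middle of its grip bar (a good TCP for gripping), 42 mm above the panel when the knob is out. z = the axis out of the panel, leaning 30 degrees from vertical towards the hob's front (the robot); x = where the pointer points; y = across the bar. Moves and turns with the knob.
- left_knob (a joint): angle of the left knob, rad, growing clockwise seen from above. Eight positions 0.698 (40 degrees) apart, each with a white mark: 0 = off (pointer up the slope, away from the robot; a bar across), 0.698, 1.396, 2.094 (strokes), 2.793 (round dot: simmer), 3.491, 4.189, 4.887 (strokes). Locked within 0.1 of each unless pressed in; turns easily when pressed. Starts at 0, 0.698 or 1.396.
- right_knob (a joint): angle of the right knob, rad, growing clockwise seen from above. Eight positions 0.698 (40 degrees) apart, each with a white mark: 0 = off (pointer up the slope, away from the robot; a bar across), 0.698, 1.396, 2.094 (strokes), 2.793 (round dot: simmer), 3.491, 4.189, 4.887 (strokes). Locked within 0.1 of each unless pressed in; turns easily when pressed. Starts at 4.189 or 4.887.
- left_press (a joint): how far the left knob is pressed in along its axis, m: 0 = fully out (locked), 0.008 = fully in, a hard stop. Spring: about 3 N to start, 7 N at full depth. It turns past the locks only when pressed 7 mm or more; let go between positions it slides into the nearer one and springs out.
- right_press (a joint): how far the right knob is pressed in along its axis, m: 0 = fully out (locked), 0.008 = fully in, a hard stop. Spring: about 3 N to start, 7 N at full depth. It turns past the locks only when pressed 7 mm or more; let go between positions it slides into the nearer one and springs out.
- left_tip (a point): tip of the left knob's pointer, 32 mm from the axis, at the grip's height. Aluminium grip bar 63 mm long, one end pointed with a dark line on top running to it, 18 mm wide, 17 to 52 mm above the panel, on a round steel skirt 68 mm across, 10 to 17 mm above the panel.
- right_tip (a point): tip of the right knob's pointer, 32 mm from the axis, at the grip's height. Aluminium grip bar 63 mm long, one end pointed with a dark line on top running to it, 18 mm wide, 17 to 52 mm above the panel, on a round steel skirt 68 mm across, 10 to 17 mm above the panel.
- hob: two-plate steel hob, fixed, 300 mm deep, 520 wide, 75 high; origin: centre of its underside, x to its back, y to its left. A black panel slopes 30 degrees down from its front top edge towards the robot (115 mm along the slope), with the knobs at x = -200, y = +125 and -125 mm, each in front of its own plate. White marks round each knob, 46 mm from its axis.
- left_plate (a point): centre of the top of the left cooking plate (180 mm across, 83 mm above the worktop)
- right_plate (a point): the same of the right cooking plate
- saucepan: tall lidded steel saucepan, 160 mm across, 105 mm high (133 with the lid's knob), 1.3 kg, black handle to 235 mm along its x (towards the back); origin at the centre of its underside; on one of the plates
- frying_pan: shallow open dark steel frying pan, 196 mm across, 42 mm high, black handle to 260 mm along its x (towards the back); origin at the centre of its underside; on the other plate
- pepper_mill: dark wooden pepper mill, 58 mm across, 172 mm high, standing right of the hob; origin at its foot
- oil_bottle: green glass bottle, 70 mm across, 190 mm high, standing left of the hob; origin at its foot
Not all that is in view belongs to the job. What is shaped like the pepper_mill but yellow is not meant.

How it is judged (in metres and radians):
At the end, for the whole second after the job is handed in: The saucepan plate's knob is at the dot (2.793 rad, within 0.15), fully out (under 2 mm in) and at rest; the other knob's pointer is within 8 mm of its start; both pans, mill and bottle are upright, at rest, within 20 mm of their start (((horizontal distance between saucepan and left_plate below 0.06 m and value of joint left_knob between 2.64253 and 2.94253 rad and value of joint left_press below 0.002 m and velocity of joint left_knob between -0.2 and 0.2 rad/s and distance of right_tip from where it was at the start of the episode below 0.008 m) or (horizontal distance between saucepan and right_plate below 0.06 m and value of joint right_knob between 2.64253 and 2.94253 rad and value of joint right_press below 0.002 m and velocity of joint right_knob between -0.2 and 0.2 rad/s and distance of left_tip from where it was at the start of the episode below 0.008 m)) and distance of each of saucepan, frying_pan, pepper_mill, oil_bottle from where it was at the start of the episode below 0.02 m and angle between each of saucepan, frying_pan, pepper_mill, oil_bottle's own z axis and vertical below 0.15 rad and linear speed of each of saucepan, frying_pan, pepper_mill, oil_bottle below 0.02 m/s); the robot touches nothing.
It fails at once if a knob is forced past its lock without being pressed in ((value of joint left_press below 0.003 m and (value of joint left_knob between 0.2 and 0.498 rad or value of joint left_knob between 0.898 and 1.196 rad or value of joint left_knob between 1.596 and 1.894 rad or value of joint left_knob between 2.294 and 2.593 rad or value of joint left_knob between 2.993 and 3.291 rad or value of joint left_knob between 3.691 and 3.989 rad or value of joint left_knob between 4.389 and 4.687 rad)) or (value of joint right_press below 0.003 m and (value of joint right_knob between 0.2 and 0.498 rad or value of joint right_knob between 0.898 and 1.196 rad or value of joint right_knob between 1.596 and 1.894 rad or value of joint right_knob between 2.294 and 2.593 rad or value of joint right_knob between 2.993 and 3.291 rad or value of joint right_knob between 3.691 and 3.989 rad or value of joint right_knob between 4.389 and 4.687 rad))).
It fails at once if the frying pan's knob is turned to another position ((horizontal distance between saucepan and left_plate below 0.06 m and distance of right_tip from where it was at the start of the episode above 0.014 m) or (horizontal distance between saucepan and right_plate below 0.06 m and distance of left_tip from where it was at the start of the episode above 0.014 m)).
It fails at once if a pan or a thing beside the hob is shifted by more than 30 mm (distance of any of saucepan, frying_pan, pepper_mill, oil_bottle from where it was at the start of the episode above 0.03 m).
It also fails if it takes over 48 s, if anything falls off the work surface, if the arm or the gripper's body presses on something with over 40 N, if the wrist force passes 120 N, or if a joint passes its speed limit or range.

## Working session

There is one attempt and no reset: what is moved stays moved. The work goes in short steps, Python scripts to look and compute and a tool call to move; the robot and the scene stay as the last step left them, time stands still between calls to the robot, and variables do not carry over. Pictures are saved under pics/ and viewed, about 8 in all and at most 12, crops included, and the job is handed in when it is done.

Besides the shell and the picture viewer there is one more tool, called by a JSON object that holds its "fn" and its "kwargs", one argument or row to a line. move_arm: Moves the arm, as the interface text tells. Its arguments: {"type":"object","properties":{"deltas":{"type":"array"},"force":{"type":"number"}},"required":["deltas"]}

```bash
mkdir -p pics
cat > h.py <<'E'
import numpy as np, cv2
from bench import ctrl, optics
def save(p,n,crop=None,s=1):
    f=p["frame"][:,:,::-1]
    if crop: f=f[crop[1]:crop[3],crop[0]:crop[2]]
    cv2.imwrite("pics/"+n,cv2.resize(f,None,fx=s,fy=s,interpolation=cv2.INTER_CUBIC))
E
python3 - <<'E'
from h import *
o=ctrl.observe(); print(o["time_s"],o["eef_pos"],o["eef_rot"],o["grip_width"])
a=optics.grab_frame("scene");b=optics.grab_frame("top")
for n,p in(("scene",a),("top",b)):
    for l in["left_grip","right_grip","left_tip","right_tip","left_plate","right_plate","saucepan","frying_pan","pepper_mill","oil_bottle","hob"]:
        print(n,l,[(np.round(r["position"],3).tolist(),round(r["p"],2)) for r in optics.place_of(p,l)[:2]])
cv2.imwrite("pics/a.png",np.vstack([a["frame"],b["frame"]])[:,:,::-1][:, :])
f=np.hstack([cv2.resize(x["frame"],(400,300)) for x in(a,b)]);save(a,"s.png",s=1.5);save(b,"t.png",s=1.5)
E
```

```text
0.0 [ 0.19973237 -0.51222372  0.24941742] [-92.98607212  89.9324304  108.31516709] 1.0006710178742555
scene left_grip []
scene right_grip [([0.449, -0.102, 0.078], 0.77)]
scene left_tip []
scene right_tip [([0.451, -0.074, 0.083], 0.71)]
scene left_plate [([0.708, -0.115, 0.083], 0.42)]
scene right_plate []
scene saucepan [([0.701, 0.136, 0.084], 0.92)]
scene frying_pan [([0.708, -0.113, 0.084], 0.77)]
scene pepper_mill [([0.6, -0.388, -0.002], 0.86), ([0.525, -0.293, 0.003], 0.8)]
scene oil_bottle [([0.571, 0.334, -0.002], 0.77), ([0.444, -0.1, 0.081], 0.54)]
scene hob [([0.672, 0.012, -0.001], 0.92)]
top left_grip [([0.457, 0.145, 0.081], 0.88)]
top right_grip [([0.448, -0.105, 0.085], 0.88)]
top left_tip []
top right_tip [([0.449, -0.072, 0.086], 0.91)]
top left_plate []
top right_plate []
top saucepan [([0.702, 0.139, 0.08], 0.82)]
top frying_pan [([0.708, -0.116, 0.082], 0.56)]
top pepper_mill [([0.602, -0.389, -0.001], 0.92), ([0.53, -0.295, 0.001], 0.74)]
top oil_bottle [([0.574, 0.33, -0.0], 0.74)]
top hob [([0.674, 0.014, 0.002], 0.91)]
```

View pics/t.png

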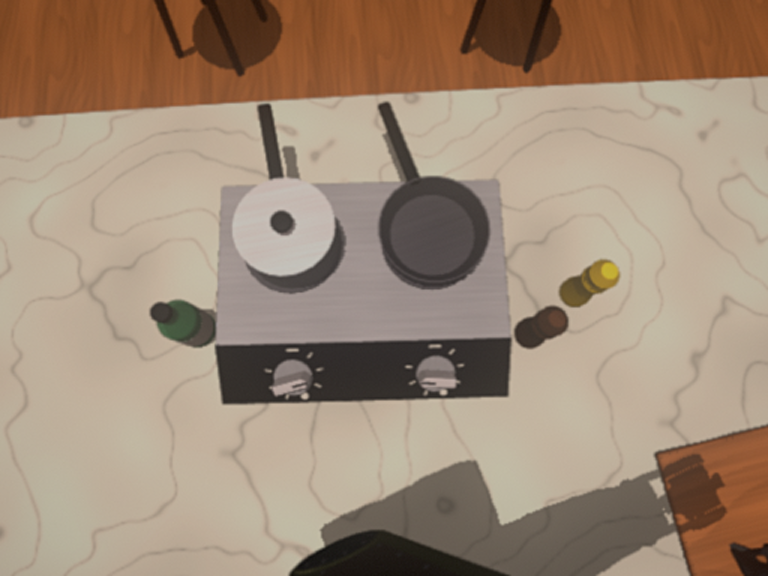

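View pics/s.png

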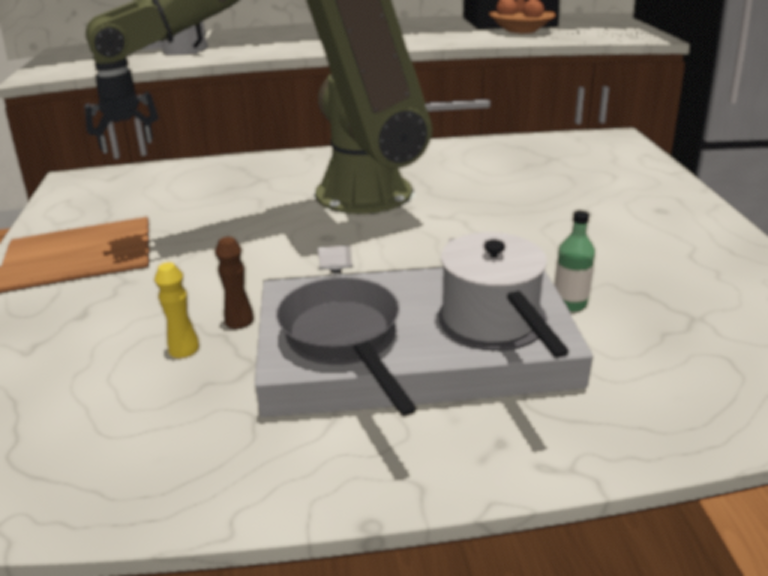

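The saucepan is the left one, at (285, 230) in the top view, so the job is the left knob at (292, 380). Its bar lies nearly across, which fits 80° (1.396). Next I plan the approach pose.

```bash
cat >> h.py <<'E'
from scipy.spatial.transform import Rotation as Rn
yaw=np.radians(-2.0)
Rz=Rn.from_euler('z',yaw).as_matrix()
u=Rz@[np.cos(np.pi/6),0,.5]; yl=Rz@[0,1.,0]; ax=Rz@[-.5,0,np.cos(np.pi/6)]
def target(th,flip=1):   # tool rotation for knob angle th (deg)
    p=np.cos(np.radians(th))*u-np.sin(np.radians(th))*yl
    y=np.cross(ax,p)*flip
    x=-ax
    return np.c_[x,y,np.cross(x,y)]
def cur():
    o=ctrl.observe(); return o,np.array(o["eef_pos"]),Rn.from_euler('xyz',o["eef_rot"],degrees=True).as_matrix()
def todo(P,R):
    o,p,C=cur()
    rv=Rn.from_matrix(R@C.T).as_rotvec(degrees=True)
    print("shift/40mm",np.round((np.array(P)-p)/.04,3),"rot/5deg",np.round(rv/5,3))
E
python3 - <<'E'
from h import *
o,p,C=cur(); print(np.round(C,3)); 
G=np.array([.456,.1455,.0825])
print(ax,u,yl)
for f in(1,-1): print(f);todo(G+.12*ax,target(80,f)); print(np.round(target(80,f),2))
w=optics.grab_frame("wrist"); print(np.round(w["tool_from_camera"],3))
E
```

```text
[[ 0.     0.363 -0.932]
 [-0.    -0.932 -0.363]
 [-1.     0.    -0.   ]]
[-0.49969541  0.01744975  0.8660254 ] [ 0.86549784 -0.03022385  0.5       ] [0.0348995  0.99939083 0.        ]
1
shift/40mm [ 4.905 16.501 -1.589] rot/5deg [-4.184 -4.925 14.966]
[[ 0.5   0.86  0.12]
 [-0.02  0.14 -0.99]
 [-0.87  0.49  0.09]]
-1
shift/40mm [ 4.905 16.501 -1.589] rot/5deg [  5.242  -4.453 -20.129]
[[ 0.5  -0.86 -0.12]
 [-0.02 -0.14  0.99]
 [-0.87 -0.49 -0.09]]
[[ 0.    -0.322  0.947 -0.123]
 [ 1.    -0.    -0.     0.   ]
 [ 0.     0.947  0.322 -0.083]
 [ 0.     0.     0.     1.   ]]
```

{"fn": "move_arm", "kwargs": {
  "deltas": [
    [0,0.5,0.9,0,-0.23,-0.27,0.83],
    [0,0.5,0.9,0,-0.23,-0.27,0.83],
    [0,0.5,0.9,0,-0.23,-0.27,0.83],
    [0,0.5,0.9,0,-0.23,-0.27,0.83],
    [0,0.5,0.9,0,-0.23,-0.27,0.83],
    [0,0.5,0.9,0,-0.23,-0.27,0.83],
    [0,0.5,0.9,0,-0.23,-0.27,0.83],
    [0,0.5,0.9,0,-0.23,-0.27,0.83],
    [0,0.5,0.9,0,-0.23,-0.27,0.83],
    [0,0,0.9,0,-0.23,-0.27,0.83],
    [0,0,0.9,0,-0.23,-0.27,0.83],
    [0,0,0.9,0,-0.23,-0.27,0.83]
  ]
}}

```text
time_s: 2.75
eef_pos: [0.3797, -0.0793, 0.2502]
eef_rot: [93.0, 69.3, -15.2]
ft_force: [0.4, 0.5, 0.1]
grip_width: 1.004
```

{"fn": "move_arm", "kwargs": {
  "deltas": [
    [0,0,0.9,0,-0.23,-0.27,0.83],
    [0,0,0.9,0,-0.23,-0.27,0.83],
    [0,0,0.9,0,-0.23,-0.27,0.83],
    [0,0,0.9,0,-0.23,-0.27,0.83],
    [0,0,0.9,0,-0.23,-0.27,0.83],
    [0,0,0.9,0,-0.23,-0.27,0.83],
    [0,0,0,0,0,0,0],
    [0,0,0,0,0,0,0]
  ]
}}

```text
time_s: 3.75
eef_pos: [0.3797, 0.1352, 0.25]
eef_rot: [80.0, 60.4, -2.2]
ft_force: [-0.4, -0.1, -0.6]
grip_width: 1.0
```

Run:
```python
from h import *
o,p,C=cur(); print(o["time_s"],p,np.round(o["joint_pos"],1)); G=np.array([.456,.1455,.0825]);todo(G+.12*ax,target(80))
w=optics.grab_frame("wrist"); save(w,"w1.png",s=1.5)
for l in["left_grip","left_tip"]: print(l,[(np.round(r["position"],3).tolist(),round(r["p"],2)) for r in optics.place_of(w,l)[:2]])
```

```text
3.75 [0.37974458 0.1352489  0.24997768] [ 20.5 -15.  124.  -15.8  44.4  21.5]
shift/40mm [ 0.407  0.309 -1.589] rot/5deg [-0.004 -0.075  0.041]
left_grip [([0.456, 0.15, 0.083], 0.58), ([0.709, -0.112, 0.082], 0.19)]
left_tip [([0.455, 0.121, 0.087], 0.93)]
```

View pics/w1.png

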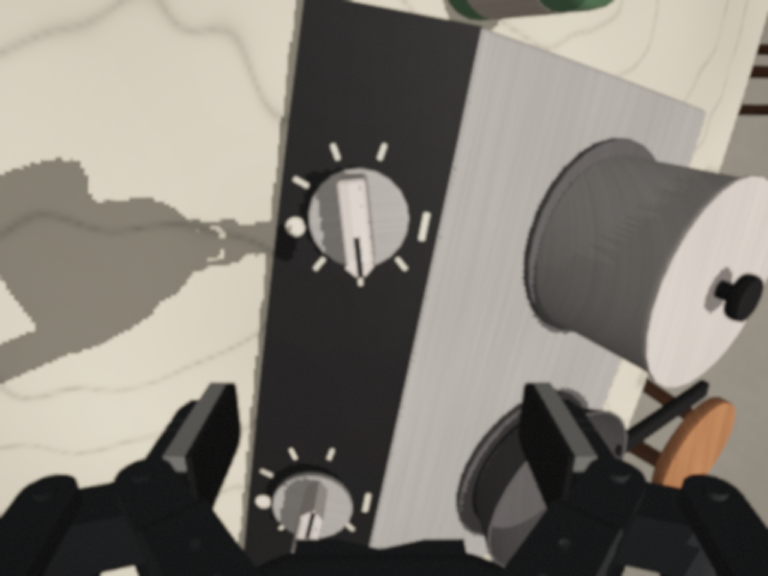

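The pointer sits at (360, 282), the second stroke past the off bar, so the knob is at 80°. The dot is at (295, 226), another 80° clockwise. Next I approach.

{"fn": "move_arm", "kwargs": {
  "deltas": [
    [0,0.2,0.17,-0.8,0,-0.04,0.02],
    [0,0.21,0.17,-0.79,0,-0.04,0.02],
    [0,0.3,-0.01,-0.52,0,0,0],
    [0,0.3,-0.01,-0.52,0,0,0],
    [0,0.3,-0.01,-0.52,0,0,0],
    [0,0.1,0,-0.17,0,0,0],
    [0,0,0,0,0,0,0],
    [0,0,0,0,0,0,0]
  ]
}}

```text
time_s: 4.9
eef_pos: [0.4363, 0.1479, 0.118]
eef_rot: [80.1, 59.9, -1.9]
ft_force: [0.3, 0.3, 0.1]
grip_width: 0.995
```

Run:
```python
from h import *
o,p,C=cur(); print(o["time_s"],p,np.round(o["joint_pos"],1)); G=np.array([.456,.1465,.083]);todo(G+.003*ax,target(80))
w=optics.grab_frame("wrist"); save(w,"w2.png",s=1.5)
for l in["left_grip","left_tip"]: print(l,[(np.round(r["position"],3).tolist(),round(r["p"],2)) for r in optics.place_of(w,l)[:2]])
```

```text
4.9 [0.43626664 0.14794257 0.11796592] [ 19.3   6.6 125.2 -28.6  22.3  35.4]
shift/40mm [ 0.456 -0.035 -0.809] rot/5deg [-0.007  0.02  -0.002]
left_grip [([0.454, 0.148, 0.08], 0.79)]
left_tip [([0.459, 0.116, 0.087], 0.64)]
```

View pics/w2.png

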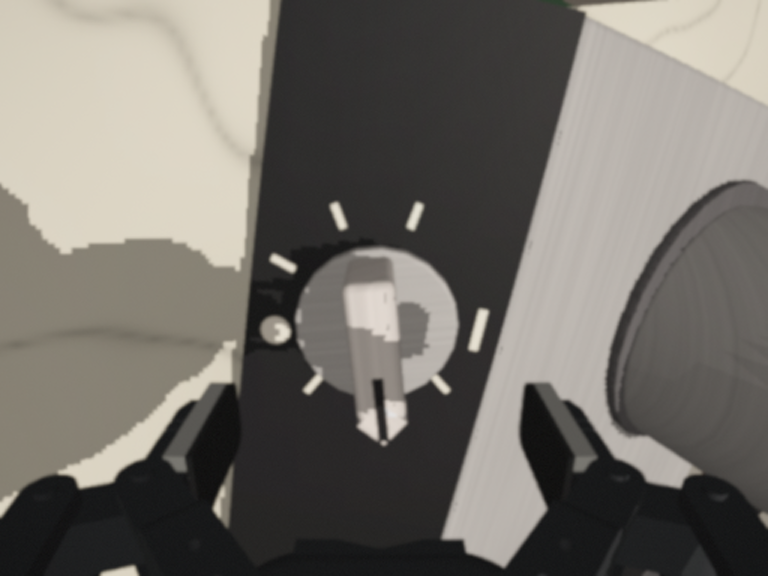

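{"fn": "move_arm", "kwargs": {
  "deltas": [
    [0,0.22,-0.01,-0.4,-0.3,0.01,0.52],
    [0,0.22,-0.01,-0.41,0,0,0],
    [0,0,0,0,0,0,0],
    [0,0,0,0,0,0,0]
  ]
}}

```text
time_s: 5.55
eef_pos: [0.4537, 0.1473, 0.0854]
eef_rot: [77.1, 59.9, -1.9]
ft_force: [-0.6, 0.7, 0.7]
grip_width: 1.003
```

Run:
```python
from h import *
o,p,C=cur(); print(o["time_s"],p,o["ft_force"]); G=np.array([.456,.1465,.083]);todo(G+.003*ax,target(77))
w=optics.grab_frame("wrist"); save(w,"w3.png",s=1.5)
```

```text
5.55 [0.45371574 0.14727361 0.08539796] [-0.64900831  0.67182642  0.70211284]
shift/40mm [ 0.02  -0.018  0.005] rot/5deg [-0.005  0.015 -0.006]
```

View pics/w3.png

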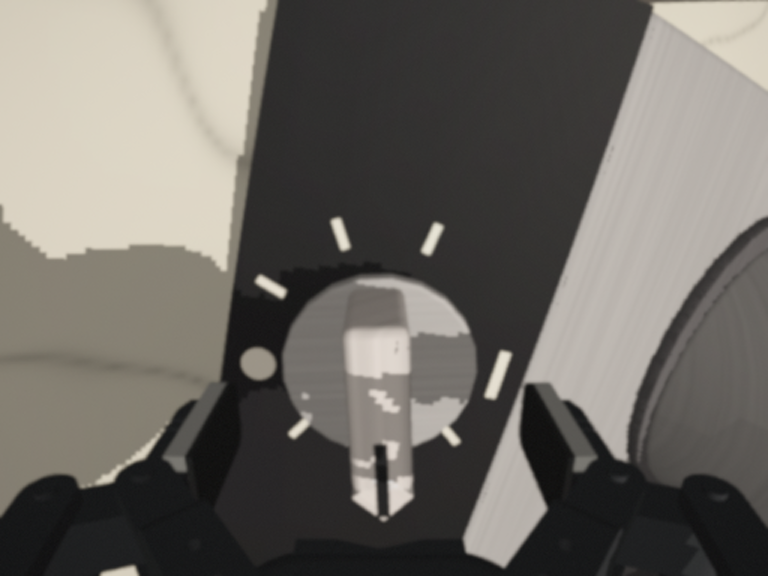

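The bar runs from about (376, 290) to (384, 520), central between the fingers and nearly aligned. I close on it gently.

{"fn": "move_arm", "kwargs": {
  "deltas": [
    [0.4,0,0,0,0,0,0],
    [0.6,0,0,0,0,0,0],
    [0.7,0,0,0,0,0,0],
    [0.8,0,0,0,0,0,0],
    [1,0,0,0,0,0,0],
    [1,0,0,0,0,0,0],
    [1,0,0,0,0,0,0],
    [1,0,0,0,0,0,0]
  ],
  "force": 30
}}

```text
time_s: 6.6
eef_pos: [0.4539, 0.1472, 0.0849]
eef_rot: [77.0, 59.9, -1.9]
ft_force: [-0.5, -0.9, 2.7]
grip_width: 0.208
```

{"fn": "move_arm", "kwargs": {
  "deltas": [
    [1,0.04,0,-0.07,0,0,0],
    [1,0.04,0,-0.07,0,0,0],
    [1,0.03,0,-0.05,0,0,0],
    [1,0,0,0,0,0,0],
    [1,0,0,0,0,0,0]
  ]
}}

```text
time_s: 7.22
eef_pos: [0.4582, 0.1472, 0.0776]
eef_rot: [77.0, 59.9, -1.9]
ft_force: [-13.0, -3.5, 20.0]
grip_width: 0.2
```

{"fn": "move_arm", "kwargs": {
  "deltas": [
    [1,0,0,0,0.4,-0.01,-0.69],
    [1,0,0,0,0.4,-0.01,-0.69],
    [1,0,0,0,0.4,-0.02,-0.7],
    [1,0,0,0,0.4,-0.01,-0.69],
    [1,0,0,0,0.4,-0.02,-0.7],
    [1,0,0,0,0.4,-0.01,-0.69],
    [1,0,0,0,0.4,-0.01,-0.69],
    [1,0,0,0,0.4,-0.02,-0.7],
    [1,0,0,0,0.4,-0.01,-0.69],
    [1,0,0,0,0.4,-0.02,-0.7]
  ]
}}

```text
time_s: 8.48
eef_pos: [0.458, 0.1472, 0.0775]
eef_rot: [117.1, 59.9, -2.0]
ft_force: [-15.4, -1.6, 19.4]
grip_width: 0.202
```

Run:
```python
from h import *
o,p,C=cur(); print(o["time_s"],p,np.round(o["joint_pos"],1),o["ft_force"],o["ft_torque"],o["grip_width"]); todo(p,target(157))
w=optics.grab_frame("wrist"); save(w,"w4.png",s=1.5)
```

```text
8.475 [0.45800756 0.14721545 0.07746687] [ 18.1  14.3 123.6 -36.6  16.8  80.2] [-15.39935583  -1.59437476  19.37517816] [-0.32199043  0.75211517 -0.18110098] 0.20217574198290833
shift/40mm [0. 0. 0.] rot/5deg [ 3.989 -0.126 -6.894]
```

View pics/w4.png

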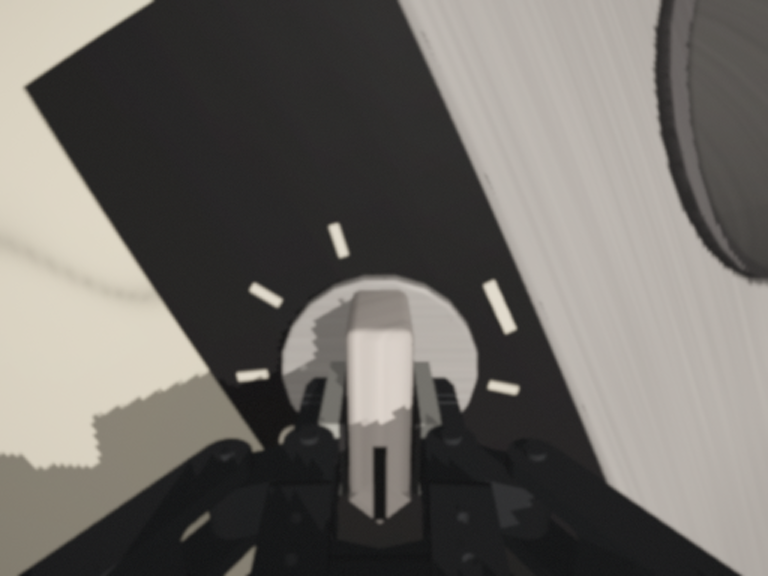

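The knob turns with the grip: the bar is still centred at (380, 400), and the dot is coming round at (288, 435). Continuing the turn.

{"fn": "move_arm", "kwargs": {
  "deltas": [
    [1,0,0,0,0.4,-0.01,-0.69],
    [1,0,0,0,0.4,-0.01,-0.69],
    [1,0,0,0,0.4,-0.02,-0.69],
    [1,0,0,0,0.4,-0.01,-0.69],
    [1,0,0,0,0.4,-0.01,-0.69],
    [1,0,0,0,0.4,-0.01,-0.69],
    [1,0,0,0,0.4,-0.01,-0.69],
    [1,0,0,0,0.4,-0.01,-0.69],
    [1,0,0,0,0.4,-0.02,-0.69],
    [1,0,0,0,0.4,-0.01,-0.69],
    [1,0,0,0,0,0,0],
    [1,0,0,0,0,0,0]
  ]
}}

```text
time_s: 10.02
eef_pos: [0.4579, 0.1473, 0.0774]
eef_rot: [157.0, 60.0, -1.9]
ft_force: [-15.7, -0.6, 20.5]
grip_width: 0.203
```

{"fn": "move_arm", "kwargs": {
  "deltas": [
    [1,-0.03,0,0.05,0,0,0],
    [1,-0.03,0,0.05,0,0,0],
    [1,-0.03,0,0.05,0,0,0],
    [1,-0.02,0,0.04,0,0,0],
    [1,0,0,0,0,0,0],
    [1,0,0,0,0,0,0]
  ]
}}

```text
time_s: 10.78
eef_pos: [0.4537, 0.1473, 0.0845]
eef_rot: [157.0, 60.0, -1.9]
ft_force: [2.3, 4.4, -6.4]
grip_width: 0.204
```

{"fn": "move_arm", "kwargs": {
  "deltas": [
    [0.6,0,0,0,0,0,0],
    [0.3,0,0,0,0,0,0],
    [0,0,0,0,0,0,0],
    [0,0,0,0,0,0,0],
    [0,0,0,0,0,0,0],
    [0,-0.2,0,0.35,0,0,0],
    [0,-0.3,0,0.52,0,0,0],
    [0,-0.4,0,0.7,0,0,0],
    [0,-0.4,0,0.7,0,0,0],
    [0,-0.3,0,0.6,0,0,0],
    [0,0,0,0,0,0,0],
    [0,0,0,0,0,0,0]
  ]
}}

```text
time_s: 12.28
eef_pos: [0.3898, 0.1471, 0.1989]
eef_rot: [157.0, 60.1, -1.9]
ft_force: [0.7, -0.1, 0.3]
grip_width: 0.998
```

Run:
```python
from h import *
o,p,C=cur(); print(o["time_s"],p,o["ft_force"],o["grip_width"])
w=optics.grab_frame("wrist"); save(w,"w5.png",s=1.5)
for l in["left_grip","left_tip"]: print(l,[(np.round(r["position"],3).tolist(),round(r["p"],2)) for r in optics.place_of(w,l)[:2]])
b=optics.grab_frame("top")
for l in["right_tip","saucepan","frying_pan","pepper_mill","oil_bottle"]: print(l,[(np.round(r["position"],3).tolist(),round(r["p"],2)) for r in optics.place_of(b,l)[:2]])
```

```text
12.275 [0.38980535 0.1470791  0.19885879] [ 0.70187436 -0.11570118  0.31893515] 0.9984391631132655
left_grip [([0.456, 0.15, 0.081], 0.91)]
left_tip [([0.422, 0.139, 0.068], 0.94), ([0.445, -0.106, 0.084], 0.52)]
right_tip [([0.448, -0.07, 0.084], 0.59)]
saucepan [([0.699, 0.135, 0.082], 0.96)]
frying_pan [([0.708, -0.115, 0.086], 0.83)]
pepper_mill [([0.601, -0.39, 0.0], 0.94), ([0.532, -0.298, -0.0], 0.91)]
oil_bottle [([0.577, 0.333, 0.0], 0.98)]
```

View pics/w5.png

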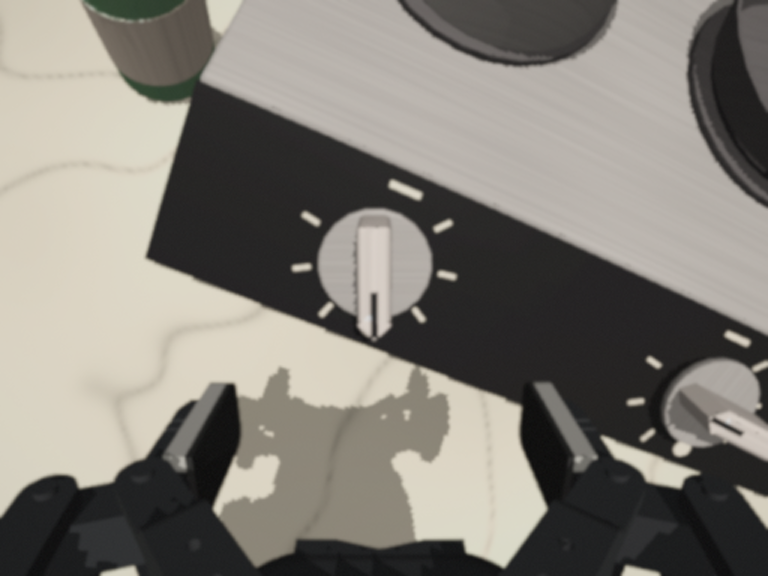

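The pointer tip is at (375, 335), covering the dot. Three strokes lie between it and the off bar, so this is position 4. The right knob and the pans, bottle and mill haven't moved. I'm handing the job in.

Run:
```python
from h import *
print(ctrl.close_job())
```

```text
the job is handed in; nothing more can be done
None
```

The saucepan is on the left plate, so I turned the left knob from 80° (1.396) to the dot at 160° (2.793). I gripped the bar, pressed it about 8.5 mm to its stop and turned it 80° clockwise. I then let it come back out 8 mm, opened the gripper and backed off. The job was handed in at about 12.4 s of the 48 s allowed.

**Last checks:**
- **Knob position:** the wrist picture shows the pointer covering the dot, three strokes past the off bar.
- **Knob out:** the grip came back to its starting height with a slight pull (about 6 N) at the end. The network placed the grip point at z = 0.081 m, against 0.081–0.083 m before. I did not measure the press depth separately after letting go.
- **Other things:** the right pointer, both pans, the mill and the bottle are all within about 5 mm of their first readings, which is about the accuracy of the measurement. The gripper was clear, with no force on it.
- **Disagreement:** before gripping, the bar looked about 3–4° off my estimate of the hob's angle. I corrected for this before closing on it.

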